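# Push a used culture dish under a spring flap into the waste bin

### The arm

A 6-joint arm with a two-finger parallel gripper is mounted at the origin on a cart in front of the work surface, level with it; the furniture and walls round the work are solid. World frame = base frame: x ahead of the robot, y to its left, z up, the work surface at z = 0. Lengths are in m, angles in rad, forces in N, time in s.
With the tool pointing down it reaches from about 0.325 to 0.925 m from the base axis. Payload 3.1 kg.
Tool frame: the origin (TCP) lies midway between the tips of the shut fingers; the grasp point (between the pads) lies 19 mm behind it; z points along the fingers, y is the direction in which the jaws open and shut (so a half turn about z gives the same grasp; the last joint's range is limited). The gripper opens to 85 mm and grips with 20 to 120 N. Pads are 22 mm wide; open, the fingers measure 114 mm over their backs; the gripper's body (76 mm by 85 mm) begins 54 mm behind the grasp point. The pads swing forward as they close: fully open they stand 13 mm farther back than shut.
Start: joints at [-1.33, 0.217, 1.613, -0, 1.311, -0.112], TCP at [0.216, -0.587, 0.231] pointing down, gripper open.
Joint ranges: [-2.75, 2.75], [-0.78, 2.1], [0.31, 2.55], [-1.13, 4.27], [0.13, 2.63], [-2.58, 2.58]. Speed limits (rad/s): [2.79, 2.79, 3.14, 3.14, 3.14, 3.14].

### API

Orientations are given as a rotation vector (axis times angle).
In Python, from workcell import manip, eoat, planner, state, optics, order gives the robot as it stands. Calls block until the motion is done:
- manip.reach(position, orientation): joint-space move of the TCP to a pose.
- manip.move_l(position, ori=None, max_speed=0.15, f_stop=None): straight line of the TCP; ori=None keeps the orientation; max_speed is the mean speed in m/s. With f_stop (N) it stops when the force on the tool has changed by that much, and returns True; else False.
- manip.goto_joints(angles): joint-space move.
- eoat.gripper_to(opening, effort=None): opening from 0.0 (shut) to 1.0 (fully open); effort is the grip in N (None keeps the last); returns when the fingers have stopped.
- manip.pause(seconds).
- planner.inverse_kinematics(position, orientation): joint angles nearest the present ones, or None.
- state(): the state.
- optics.snapshot(name): name is "side" or "top"; returns the picture (384x512x3 uint8, red, green, blue); there is no depth.
- optics.camera_info(name): a dict with "K" (3x3 intrinsics, pixels), "rvec" (rotation vector, rad) and "tvec" (3), from world to camera coordinates, as OpenCV has them. Camera axes: x right, y down, z forward; pixel columns grow to the right and rows downward; lengths in m; the calibration is good to about 2 mm. A picture is of the moment at which its call begins. camera_info takes no time and is no camera call.
A pose or a line that the arm cannot do raises manip.IKError and nothing moves.
- order.hand_in(): hands the job in, once; it reports no verdict.
The state is a dict: "t": time; "joints": joint angles; "qvel": joint speeds; "effort": joint torques, N m; "position": TCP position; "orientation": TCP orientation; "force": force on the tool from outside, world axes, zero at the start; "wrist_torque": the same for the moment, N m; "width": opening from 0.0 (shut) to 1.0 (fully open).
Only numpy, scipy, OpenCV 4.12 (cv2) and the standard library are available. Lean on these libraries where they do the work, as an engineer would, in place of code of your own. Each camera call takes 0.05 s, during which the arm holds its last target.

### The job

Dispose of the used culture dish: press down the orange paddle with one fingertip to hold the bin's spring flap open and, with the flap held, use the other fingertip to push the dish along the blue deck under it until it drops into the bin; then let go so that the flap shuts behind it. The dish is only pushed, never picked up, and it must not be shoved against the closed flap or nipped by it. Leave the other things on the bench where they are.

Things in the scene. Friction and masses are not known exactly. Their poses are not given: they have to be found in the camera images.
- dish_bin: White waste bin with a blue loading deck, fixed. Origin on the table below the mouth; x points along the deck into the bin. Deck top 70 mm above the table, level, from x=-135 to +2 mm; rails on it, 12 mm high, leave a 64 mm lane centred on y=0 (rails y=32 to 37 either side). Side cheeks at y=36 to 40, from x=-10 mm on, are 124 mm high; clear roof at 125 mm.
- mouth (a point): Middle of the deck's end at the mouth: bin frame x=0, y=0, 70 mm above the table. The flap's axle crosses 44 mm above it, so an upright fingertip in the lane gets no farther than 6 mm short of it. Beyond is the well, 82 mm long, 72 wide, floor 64 mm below the deck: a dish whose centre is over 12 mm past the mouth tips and drops in.
- dish: Used culture dish, clear with a pink filling, 60 mm diameter, 15 mm tall, 20 to 45 g; origin at the centre of its underside. Lies on the deck in the lane, its rim 5 to 20 mm short of the flap. The fingertip behind it should stand 2 to 8 mm over the deck.
- flap (a joint): Angle of the sprung flap (rad): 0 closed, grows as it opens, stop at 1.4. Paddle and leaf turn as one piece. From 0.85 on the dish has room (at 0.96 the gap under the leaf is 20 mm). The spring shuts it at every angle: about 0.15 N m closed, 0.2 at 1 rad: 2 to 3 N far out on the paddle, about 9 N close to the axle.
- leaf_edge (a point): Middle of the lower edge of the orange flap leaf in the mouth. The leaf is 66 mm wide, 3 mm thick and hangs 42 mm from the axle to 2 mm above the deck; it swings into the bin and up.
- paddle_mid (a point): Point on the flat top of the orange finger paddle (black pad), beside the deck on the bin's -y side, 45 mm from its free end. When pressed level (0.96 rad) the top is 7 mm above deck height, from x=-135 to -12 mm, y=-96 to -47 in the bin's frame (side arm y=-42 to -47); a fingertip can slide along it toward the bin, keeping it down. Nothing is below it.
- paddle_tip (a point): Middle of the paddle's free end, on its top face. Flap closed: the paddle stands up at 55 degrees, its top face turned up and toward the bin, this end 108 mm in front of the axle (toward the deck's entrance) and 89 mm above it. A fingertip coming straight down on that face 60 to 100 mm in front of the axle swings it down.
- blind_plug_1: Bystander, not to be disturbed: stainless plug, 28 mm wide, 29 tall; origin at the centre of its underside.
- blind_plug_2: Bystander, not to be disturbed: stainless plug, 25 mm wide, 29 tall; origin at the centre of its underside.
- blind_plug_3: Bystander, not to be disturbed: stainless plug, 31 mm wide, 29 tall; origin at the centre of its underside.
- tape_roll2: Bystander, not to be disturbed: roll of beige tape lying flat, 92 mm wide, 25 tall; origin at the centre of its underside.
- buffer_yellow: Bystander, not to be disturbed: white bottle with yellow cap, 47 mm wide, 94 tall; origin at the centre of its underside.
- carton: Bystander, not to be disturbed: small brown carton 60x85x45; origin at the centre of its underside.
Things that resemble listed ones, but are neither listed nor needed, are in the scene too. Of the things like the dish, leave any that is purple or red; of the rest the larger one is meant.

How it is judged:
By the outcome, as a careful person would: the job done as asked, in the order asked, and still so for the second after the job is handed in, with the robot touching nothing.
It also fails if it takes over 40 s, if anything falls off the work surface, if the arm or the gripper's body presses on something with over 40 N, if the wrist force passes 120 N, or if a joint passes its speed limit or range.

## Working session

There is one attempt and no reset: what is moved stays moved. The work goes in short steps, each a Python script; the robot and the scene stay as the last script left them, time stands still between calls to the robot, and variables do not carry over. Pictures are saved under pics/ and viewed, and the job is handed in when it is done.

```bash
mkdir -p pics; ls; python3 - <<'E'
from workcell import manip, eoat, planner, state, optics, order
import cv2
print(state())
for n in("side","top"):
    im=optics.snapshot(n); cv2.imwrite(f"pics/{n}0.png",im[:,:,::-1]); print(optics.camera_info(n))
E
```

```text
pics
{'t': 0.0, 'joints': array([-1.33021154e+00,  2.17813514e-01,  1.61492933e+00,  2.72250764e-05,
        1.31125566e+00, -1.12197641e-01]), 'qvel': array([ 8.82305350e-04, -7.19825696e-05, -1.53194968e-03,  1.67286527e-03,
        1.37189592e-03,  7.06592298e-04]), 'effort': array([-5.19875102e-04, -3.96848023e+01, -3.03851473e+01, -7.55166025e-05,
        9.83693171e-03,  3.46396277e-06]), 'position': array([ 0.21578098, -0.58571309,  0.22993393]), 'orientation': array([-3.09048232e+00, -5.50847740e-01,  2.01039860e-04]), 'force': array([-0.2498939 ,  0.00496417,  0.13921347]), 'wrist_torque': array([-0.04569878,  0.03186069,  0.09093209]), 'width': 0.99708266858866}
{'K': array([[362.70430084,   0.        , 253.27944032],
       [  0.        , 362.70430084, 194.89129063],
       [  0.        ,   0.        ,   1.        ]]), 'rvec': array([ 0.61575131, -2.40152448,  1.42155503]), 'tvec': array([0.54772311, 0.18374696, 0.97617969])}
{'K': array([[346.61907677,   0.        , 260.22364804],
       [  0.        , 346.61907677, 199.39558681],
       [  0.        ,   0.        ,   1.        ]]), 'rvec': array([ 2.22728558, -1.96892355,  0.21568037]), 'tvec': array([0.11949266, 0.56806408, 1.04078471])}
```

View pics/top0.png

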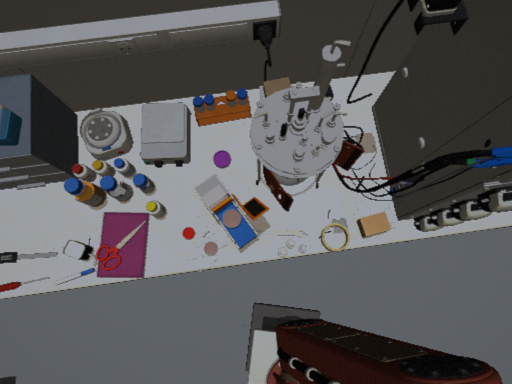

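View pics/side0.png

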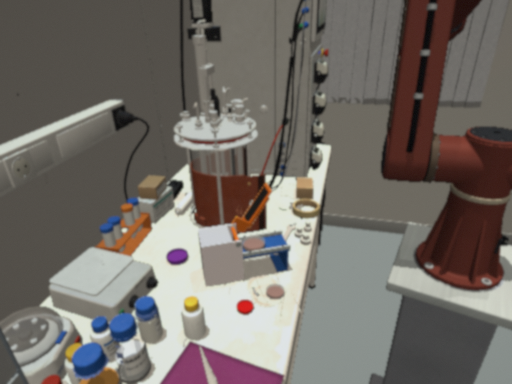

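```bash
python3 - <<'E'
import cv2
a=cv2.imread("pics/top0.png")[165:270,170:310]; cv2.imwrite("pics/topc.png",cv2.resize(a,None,fx=5.5,fy=5.5,interpolation=cv2.INTER_CUBIC))
a=cv2.imread("pics/side0.png")[165:305,185:325]; cv2.imwrite("pics/sidec.png",cv2.resize(a,None,fx=4.2,fy=4.2,interpolation=cv2.INTER_CUBIC))
E
cat > h.py <<'E'
import numpy as np, cv2
from workcell import manip, eoat, planner, state, optics, order
C={}
for n in("side","top"):
    c=optics.camera_info(n); R=cv2.Rodrigues(c["rvec"])[0]; C[n]=(c["K"],R,c["tvec"],c["rvec"])
def ray(n,uv,z):
    K,R,t,_=C[n]; uv=np.atleast_2d(np.array(uv,float))
    d=(np.linalg.inv(K)@np.c_[uv,np.ones(len(uv))].T).T@R; o=-R.T@t
    return o+d*((z-o[2])/d[:,2])[:,None]
def proj(n,P):
    K,R,t,r=C[n]; return cv2.projectPoints(np.atleast_2d(np.array(P,float)),r,t,K,None)[0][:,0]
def snap(n,f,crop=None,s=1):
    im=optics.snapshot(n)[:,:,::-1].copy()
    if crop: x0,x1,y0,y1=crop; c=im[y0:y1,x0:x1]
    else: c=im
    cv2.imwrite("pics/"+f,cv2.resize(c,None,fx=s,fy=s,interpolation=cv2.INTER_CUBIC)); return im
E
```

```text
(no output)
```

View pics/topc.png

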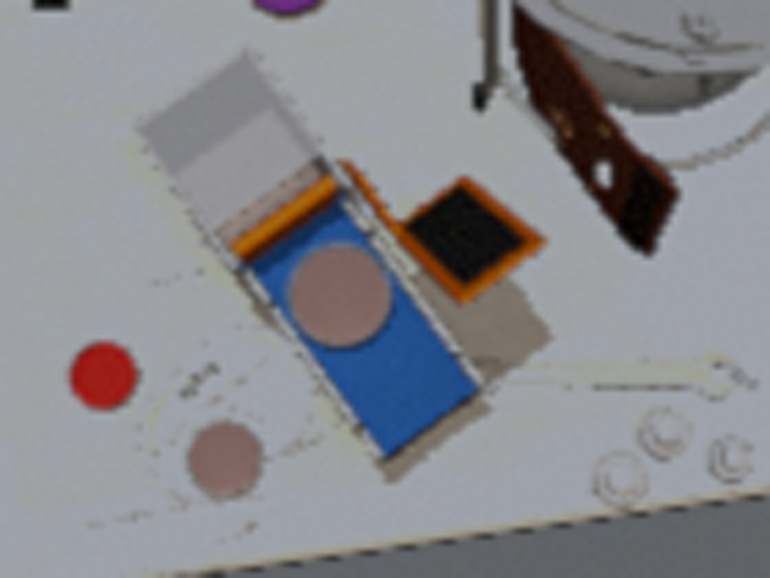

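View pics/sidec.png

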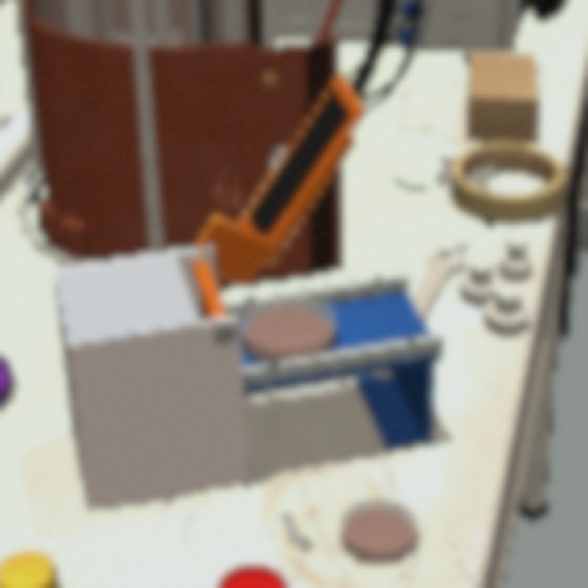

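Pixels in the top view that could be taken for the dish:
- pink on the deck: (232, 219)
- smaller pink on the table: (210, 248)
- red: (189, 233)
- purple: (222, 159)

The dish is the larger pink one, in the lane at (232, 219). The crop confirms it: it is about 19 px wide and lies on the blue deck just short of the orange leaf.

```bash
python3 - <<'E'
from h import *
top=cv2.imread("pics/top0.png"); side=cv2.imread("pics/side0.png")
hsv=cv2.cvtColor(top,cv2.COLOR_BGR2HSV)
roi=np.zeros(top.shape[:2],np.uint8); roi[190:255,205:265]=1
blue=((hsv[...,0]>100)&(hsv[...,0]<125)&(hsv[...,1]>120)&(roi>0)).astype(np.uint8)
pink=((hsv[...,0]<15)|(hsv[...,0]>165))&(hsv[...,1]>40)&(hsv[...,1]<120)&(roi>0)
pink=pink.astype(np.uint8)
n,l,s,c=cv2.connectedComponentsWithStats(pink)
for i in range(1,n):
    if s[i,4]>40: print("pink",s[i],c[i], ray("top",c[i],.085))
ys,xs=np.nonzero(blue)
P=ray("top",np.c_[xs,ys],.070)[:,:2]*1000
r=cv2.minAreaRect(P.astype(np.float32)); print("blue rect",r, cv2.boxPoints(r))
for z in(0,): print("small pink",ray("top",[210.5,248.3],z))
i=[c[k] for k in range(1,n) if s[k,4]>40]
# side
hs=cv2.cvtColor(side,cv2.COLOR_BGR2HSV); roi=np.zeros(side.shape[:2],np.uint8); roi[230:255,235:270]=1
pk=(((hs[...,0]<15)|(hs[...,0]>165))&(hs[...,1]>40)&(hs[...,1]<130)&(roi>0)).astype(np.uint8)
n,l,s,c=cv2.connectedComponentsWithStats(pk)
for i in range(1,n):
    if s[i,4]>40: print("side pink",s[i],c[i], ray("side",c[i],.085))
b=((hs[...,0]>100)&(hs[...,0]<125)&(hs[...,1]>120)).astype(np.uint8); 
# deck corners by eye from crops
f=lambda u,v:(170+u/5.5-.5+.5/5.5,165+v/5.5-.5+.5/5.5); g=lambda u,v:(185+u/4.2-.4,165+v/4.2-.4)
print("top entrance corners",ray("top",[f(483,388),f(387,458)],.07))
print("axle ends top",ray("top",[f(237,250),f(335,185)],.116))
print("roof far corners top",ray("top",[f(138,125),f(250,50)],.125))
print("side rail entrance end", ray("side",[g(440,347),g(405,283)],.082), "roof far L/R side",ray("side",[g(58,262)],.125),ray("side",[g(72,335)],.125))
E
```

```text
pink [224 211  16  16 214] [231.4953271  218.42056075] [[0.4737331  0.26798837 0.085     ]]
pink [205 242  12  13 121] [210.50413223 247.98347107] [[0.37658025 0.3181955  0.085     ]]
blue rect ((459.6065673828125, 254.51927185058594), (133.06256103515625, 62.13228225708008), 43.630714416503906) [[390.0152  231.09792]
 [432.88696 186.12645]
 [529.19794 277.9406 ]
 [486.32617 322.9121 ]]
small pink [[0.38062074 0.33074241 0.        ]]
side pink [244 238  20  13 189] [252.9047619  243.71428571] [[0.47047681 0.27865441 0.085     ]]
top entrance corners [[0.43414786 0.18285055 0.07      ]
 [0.38888597 0.23103384 0.07      ]]
axle ends top [[0.48726759 0.32438598 0.116     ]
 [0.5297914  0.27647497 0.116     ]]
roof far corners top [[0.54800046 0.3873789  0.125     ]
 [0.59788086 0.33288409 0.125     ]]
side rail entrance end [[0.38300295 0.24512272 0.082     ]
 [0.43152855 0.19319091 0.082     ]] roof far L/R side [[0.60314512 0.32803101 0.125     ]] [[0.54979607 0.38514356 0.125     ]]
```

```bash
cat >> h.py <<'E'
TH=np.deg2rad(43.7); M=np.array([.5088,.3002])
ex=np.array([np.cos(TH),np.sin(TH)]); ey=np.array([-ex[1],ex[0]])
def W(x,y,z): # bin mm -> world m
    return np.r_[M+(ex*x+ey*y)/1000,z/1000]
def B(p): d=(np.array(p)[:2]-M)*1000; return np.array([d@ex,d@ey])
E
python3 - <<'E'
from h import *
def draw(n,x0,x1,y0,y1,s):
    im=cv2.imread(f"pics/{n}0.png")[y0:y1,x0:x1]; im=cv2.resize(im,None,fx=s,fy=s,interpolation=cv2.INTER_CUBIC)
    L=[([-135,32,70],[0,32,70]),([-135,-32,70],[0,-32,70]),([-135,32,70],[-135,-32,70]),([-135,37,82],[-10,37,82]),([-135,-37,82],[-10,-37,82]),
       ([0,33,114],[0,-33,114]),([-10,40,124],[84,40,124]),([-10,-40,124],[84,-40,124]),([84,-40,124],[84,40,124]),([-108,-47,203],[-108,-96,203])]
    for a,b in L:
        p=(proj(n,[W(*a),W(*b)])-[x0,y0]+.5)*s
        cv2.line(im,tuple(int(v) for v in p[0]),tuple(int(v) for v in p[1]),(0,255,0),1)
    d=B(ray("top",[231.5,218.4],.085)[0]); print(n,d)
    for z in (70,85):
        t=np.linspace(0,6.283,40); p=(proj(n,[W(d[0]+30*np.cos(a),d[1]+30*np.sin(a),z) for a in t])-[x0,y0]+.5)*s
        cv2.polylines(im,[p.astype(int)],True,(0,255,255),1)
    cv2.imwrite(f"pics/{n}_ov.png",im)
draw("top",180,300,165,265,6); draw("side",185,325,165,305,4.2)
for n in C: print(n,"cam",-C[n][1].T@C[n][2])
print("plugs", [B(ray("top",p,.029)[0]) for p in [(283,251.6),(291,243.6),(303,248)]], [B(p) for p in [(0,0)]])
E
```

```text
top [-47.56326738   0.89035769]
side [-47.56326738   0.89035769]
side cam [0.08089542 0.93360983 0.63915488]
top cam [0.31393078 0.16093641 1.13831237]
plugs [array([-221.58564399,  -69.82083251]), array([-216.75131266, -105.66051701]), array([-250.54970394, -127.74021873])] [array([-575.24858364,  134.48623355])]
```

View pics/top_ov.png

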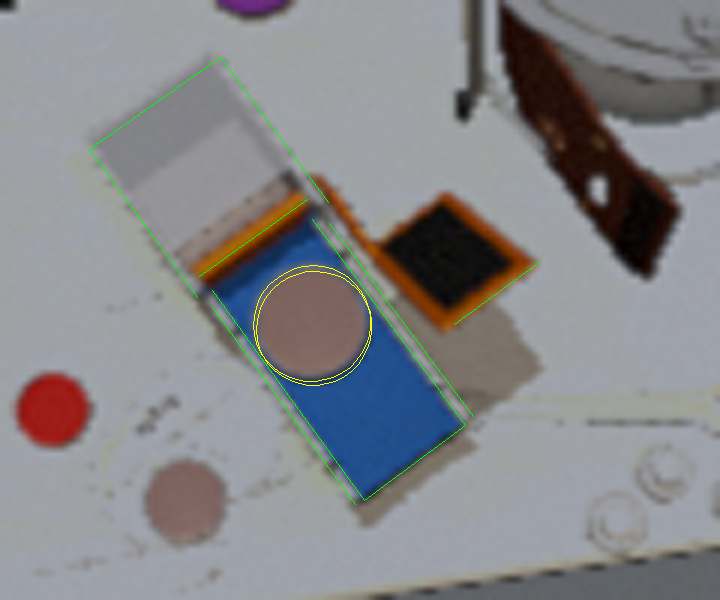

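View pics/side_ov.png

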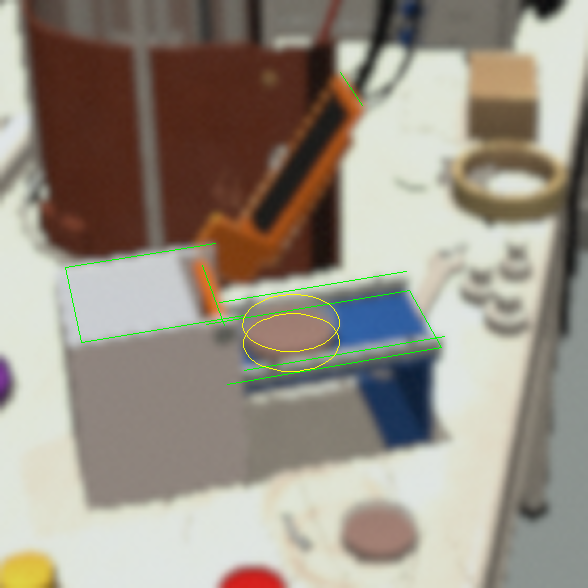

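```bash
python3 - <<'E'
from h import *
from scipy.spatial.transform import Rotation as Rn
for z in(.05,.1,.2): print("panel corner",z,B(ray("top",[289,208],z)[0]),B(ray("top",[266,175],z)[0]))
for z in(.25,.35): print("lid c",z,B(ray("top",[297,130],z)[0]),B(ray("top",[250,135],z)[0]),B(ray("top",[297,175],z)[0]))
# lid in side view ellipse centre (216,131)
print([ (z,B(ray("side",[216,131],z)[0])) for z in(.25,.35)])
for s in(1,-1):
    y=np.r_[s*ey,0]; zz=np.array([0,0,-1.]); R=np.c_[np.cross(y,zz),y,zz]; o=Rn.from_matrix(R).as_rotvec()
    for P in[(-80,-37,260),(-80,-37,110),(-96,-37,76),(-19,-37,76)]:
        print(s,P,W(*P).round(3),planner.inverse_kinematics(W(*P),o))
E
```

```text
panel corner 0.05 [-123.65884199 -167.32191591] [   8.03200341 -174.14796012]
panel corner 0.1 [-128.87057959 -158.07500112] [  -3.22996614 -164.58743848]
panel corner 0.2 [-139.29405477 -139.58117153] [ -25.75390523 -145.4663952 ]
lid c 0.25 [  14.98442421 -281.28600672] [  80.14886628 -169.06102001] [ -86.33059234 -202.21906872]
lid c 0.35 [ -13.39334523 -245.79908379] [  44.43533925 -146.20760199] [-103.30302509 -175.63294925]
[(0.25, array([ -27.2642737 , -424.98538363])), (0.35, array([  12.69797304, -122.13639236]))]
1 (-80, -37, 260) [0.477 0.218 0.26 ] [ 2.95404019e-01 -2.31969502e-02  1.81899129e+00 -4.44089210e-16
  1.34579832e+00 -2.03810119e+00]
1 (-80, -37, 110) [0.477 0.218 0.11 ] [ 2.95404019e-01  1.44398126e-01  1.94480197e+00 -4.44089210e-16
  1.05239256e+00 -2.03810119e+00]
1 (-96, -37, 76) [0.465 0.207 0.076] [ 2.81121490e-01  1.67035779e-01  1.99556023e+00 -4.44089210e-16
  9.78996645e-01 -2.05238372e+00]
1 (-19, -37, 76) [0.521 0.26  0.076] [ 3.43113822e-01  3.06499058e-01  1.82192248e+00 -4.44089210e-16
  1.01317112e+00 -1.99039139e+00]
-1 (-80, -37, 260) [0.477 0.218 0.26 ] [ 2.95404019e-01 -2.31969502e-02  1.81899129e+00 -4.44089210e-16
  1.34579832e+00  1.10349146e+00]
-1 (-80, -37, 110) [0.477 0.218 0.11 ] [ 2.95404019e-01  1.44398126e-01  1.94480197e+00 -4.44089210e-16
  1.05239256e+00  1.10349146e+00]
-1 (-96, -37, 76) [0.465 0.207 0.076] [ 2.81121490e-01  1.67035779e-01  1.99556023e+00 -4.44089210e-16
  9.78996645e-01  1.08920893e+00]
-1 (-19, -37, 76) [0.521 0.26  0.076] [ 3.43113822e-01  3.06499058e-01  1.82192248e+00 -4.44089210e-16
  1.01317112e+00  1.15120127e+00]
```

```bash
cat >> h.py <<'E'
from scipy.spatial.transform import Rotation as Rn
_y=np.r_[-ey,0]; _z=np.array([0,0,-1.])
ORI=Rn.from_matrix(np.c_[np.cross(_y,_z),_y,_z]).as_rotvec()
M=M-ey*.0015
YT=-36
E
python3 - <<'E'
from h import *
a=np.arctan2(*W(-80,YT,0)[[1,0]])
p2=np.r_[.40*np.cos(a),.40*np.sin(a),.28]
q=planner.inverse_kinematics(p2,ORI); print(q)
q1=q.copy(); q1[0]=-1.33; q1[5]=-.112
print(planner.inverse_kinematics(W(-80,YT,235),ORI))
manip.goto_joints(q1); print(state()["t"],state()["position"])
manip.goto_joints(q); print(state()["t"],state()["position"])
eoat.gripper_to(0.67); print(state()["t"],state()["width"])
manip.reach(W(-82,YT,230),ORI); s=state(); print(s["t"],s["position"],W(-82,YT,230),s["force"])
snap("top","t1.png",(180,300,165,265),6); snap("side","s1.png",(185,325,165,305),4.2)
E
```

```text
[ 2.52560167e-01 -3.35746327e-01  2.04727917e+00 -4.44089210e-16
  1.43005981e+00  1.06064761e+00]
[ 2.94544906e-01 -2.11728771e-03  1.84573093e+00 -4.44089210e-16
  1.29797901e+00  1.10263235e+00]
1.025 [ 0.16204908 -0.36656757  0.28031443]
3.075 [0.36422516 0.16562343 0.27997494]
3.475 0.6671084735348369
4.0667 [0.47494316 0.21627605 0.2292527 ] [0.47542478 0.21643637 0.23      ] [-0.58126831  0.63696575  0.07470038]
```

```bash
ls pics
```

```text
s1.png
side0.png
side_ov.png
sidec.png
t1.png
top0.png
top_ov.png
topc.png
```

View pics/t1.png

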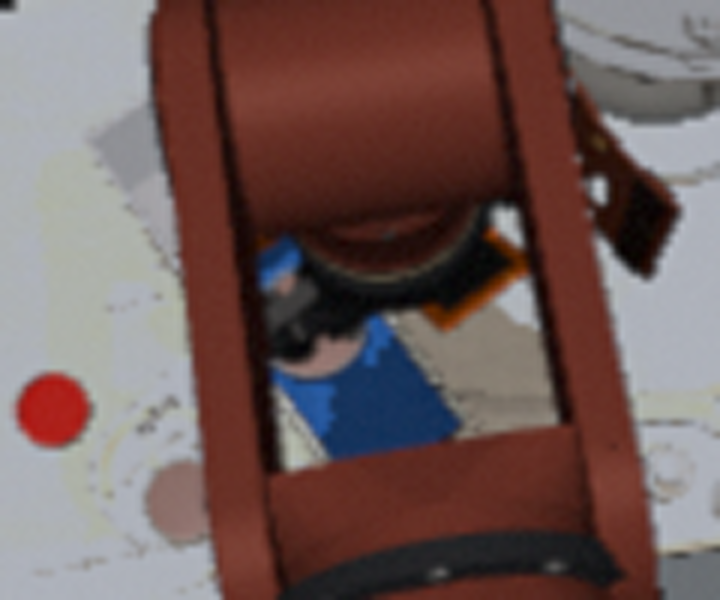

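View pics/s1.png

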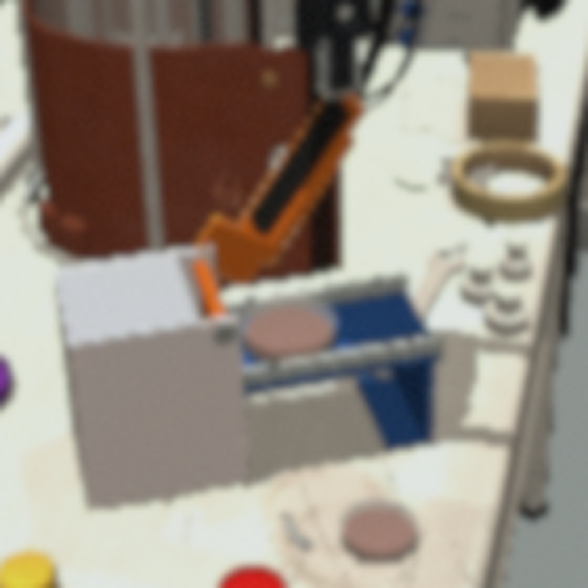

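The top crop shows the tool over the lane and the paddle. The side crop shows the dish undisturbed at (290, 330) and the paddle at (330, 110). Next I press down to a height that still clears the dish.

```bash
python3 - <<'E'
from h import *
hit=manip.move_l(W(-82,YT,98),max_speed=.09,f_stop=20); s=state(); print(hit,s["t"],s["position"],s["force"],s["wrist_torque"])
snap("side","s2.png",(165,325,145,265),5)
E
```

```text
False 5.7833 [0.47571967 0.2165753  0.09857107] [-1.33575586  1.0145063   1.77853048] [-0.00045773  0.12238953 -0.00806714]
```

View pics/s2.png

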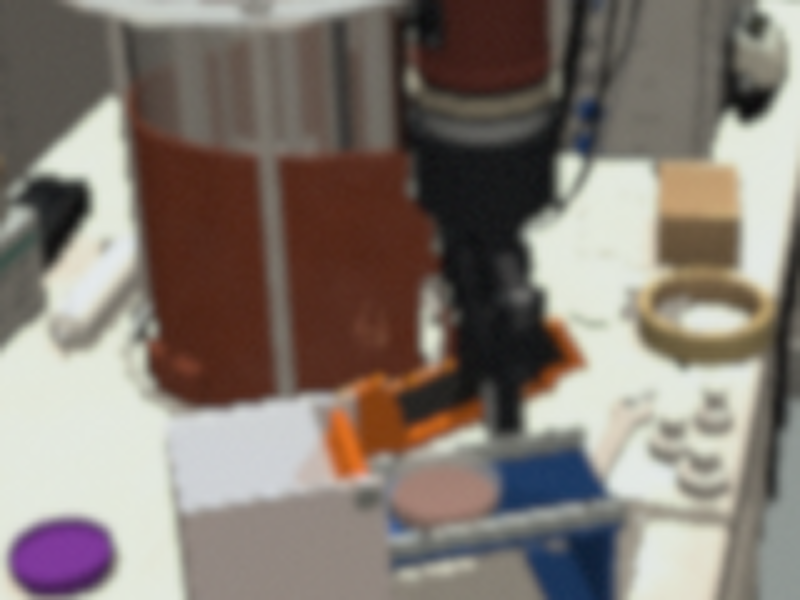

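The paddle is pressed part-way, the leaf is swinging open, and the lane finger (500, 430) is over the deck just behind and above the dish (445, 490). Now I move back, then feel for the deck.

```bash
python3 - <<'E'
from h import *
manip.move_l(W(-99,YT,98),max_speed=.08); s=state(); print(s["t"],s["force"])
hit=manip.move_l(W(-99,YT,78),max_speed=.06); s=state(); print(hit,s["t"],s["position"],s["force"])
hit=manip.move_l(W(-99,YT,58),max_speed=.02,f_stop=4); s=state(); print(hit,s["t"],s["position"],s["force"],B(s["position"]))
z=s["position"][2]*1000
if hit:
    manip.move_l(W(-99,YT,z+5.5),max_speed=.03); s=state(); print(s["t"],s["position"],s["force"])
snap("side","s3.png",(205,325,165,265),6); snap("top","t3.png",(180,300,165,265),6)
E
```

```text
6.1917 [-0.02417489 -1.33398082  1.23658965]
False 6.675 [0.46229198 0.20439436 0.0771154 ] [ 0.20436657 -0.09412813  1.99663272]
True 7.3583 [0.46450262 0.20521698 0.06561324] [-1.60149806 -0.16773799  3.91878971] [-97.6476425  -36.56532333]
7.7 [0.46290395 0.2043969  0.07104886] [ 0.10851417 -0.2804535   1.00427954]
```

View pics/s3.png

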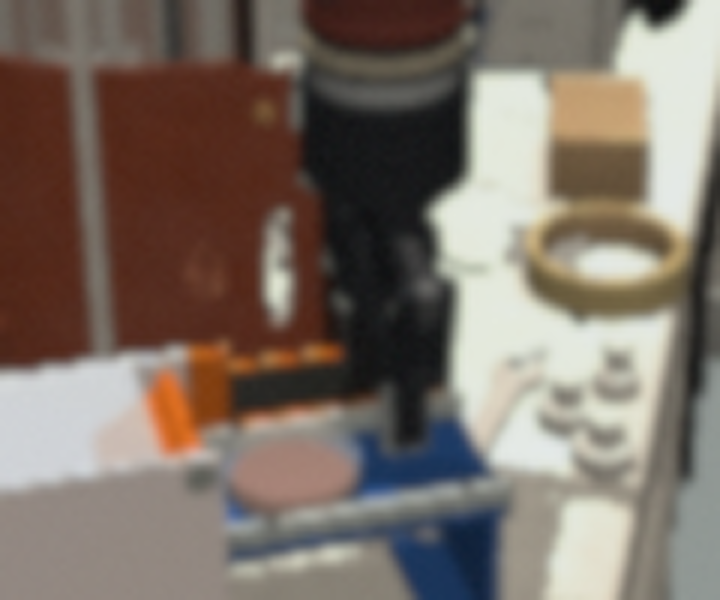

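View pics/t3.png

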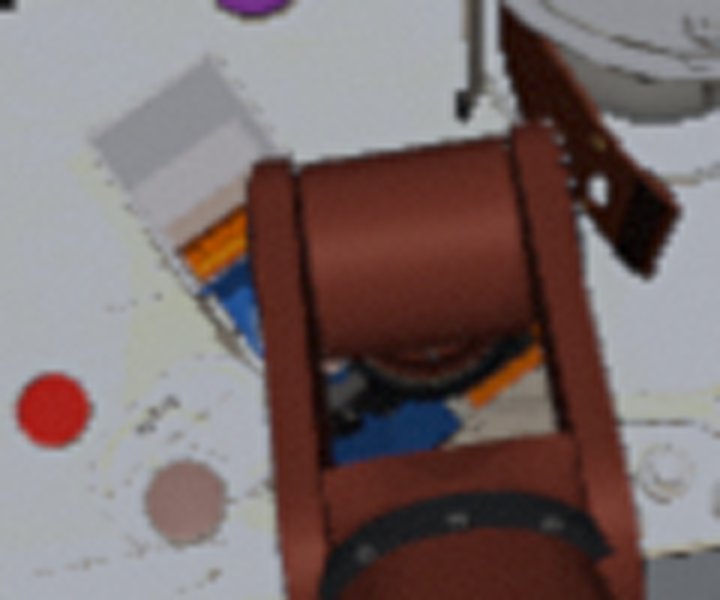

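The deck was felt at TCP z 65.6 mm, so the tips are now 5.5 mm above it. The paddle is level and the flap is open. The finger stands behind the dish, with a blue gap visible at (370, 460) in the side crop. Now I push.

```bash
python3 - <<'E'
from h import *
for x,f in((-60,10),(-35,15),(-19.5,20)):
    hit=manip.move_l(W(x,YT,71.1),max_speed=.05,f_stop=f); s=state(); print(hit,s["t"],s["position"],B(s["position"]),s["force"])
    if hit: break
manip.pause(.3)
s=state(); print(s["t"],B(s["position"]),s["position"][2],s["force"])
snap("side","s4.png",(205,325,165,265),6); snap("top","t4.png",(180,300,165,265),6)
E
```

```text
False 8.7333 [0.49200062 0.23205676 0.07158767] [-59.2243673  -36.15892891] [-0.41612574  0.48418429  3.64876474]
False 9.3833 [0.51015688 0.24937581 0.07158451] [-34.13256423 -36.18166332] [-1.01451227 -0.46939864  5.63815264]
False 9.8417 [0.52088228 0.25986561 0.07129527] [-19.13122847 -36.00787909] [-2.27329336 -1.87481032  5.85487634]
10.1417 [-19.32379585 -36.0165401 ] 0.07138935870757583 [-2.80658021 -2.53654494  4.90659714]
```

View pics/s4.png

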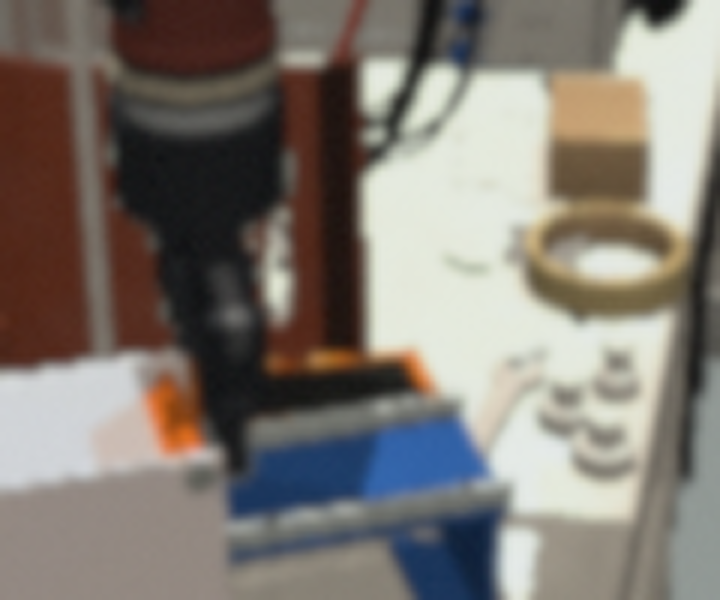

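View pics/t4.png

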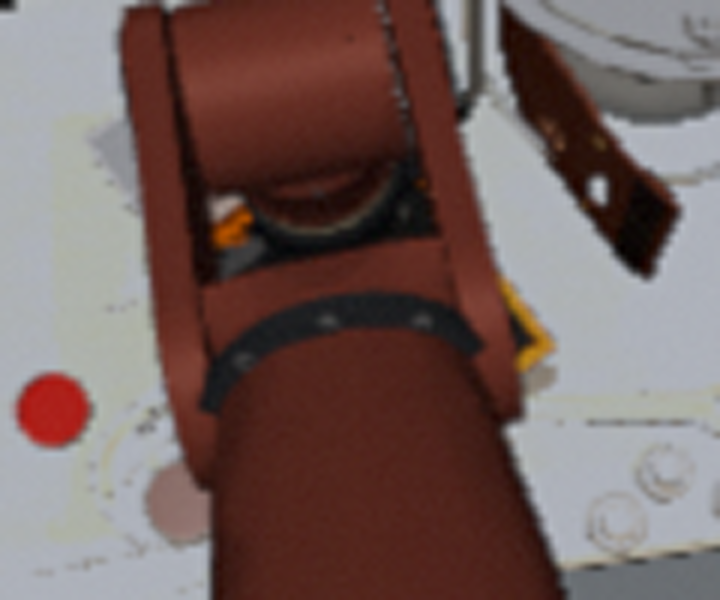

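The lane is empty and the finger stands at the mouth (235, 465), so the dish went under the leaf. I slide back with the flap still held to see whether it dropped.

```bash
python3 - <<'E'
from h import *
manip.move_l(W(-88,YT,71.1),max_speed=.08); s=state(); print(s["t"],B(s["position"]),s["position"][2],s["force"])
snap("side","s5.png",(205,285,185,265),7); snap("top","t5.png",(180,260,165,245),7)
E
```

```text
11.25 [-88.32452665 -35.90936186] 0.07058557052983735 [0.79387624 0.19000023 2.69008907]
```

View pics/s5.png

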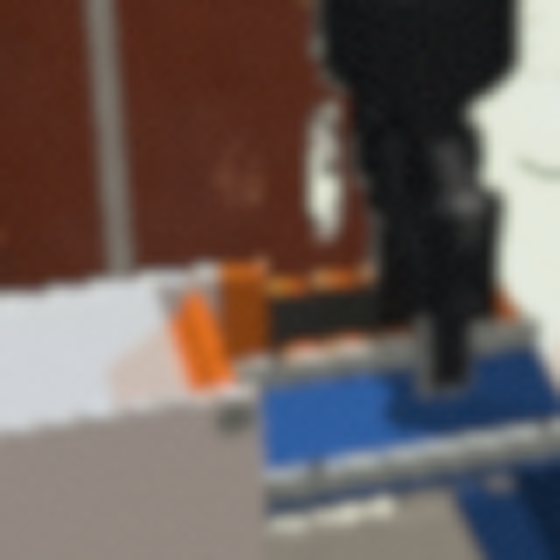

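View pics/t5.png

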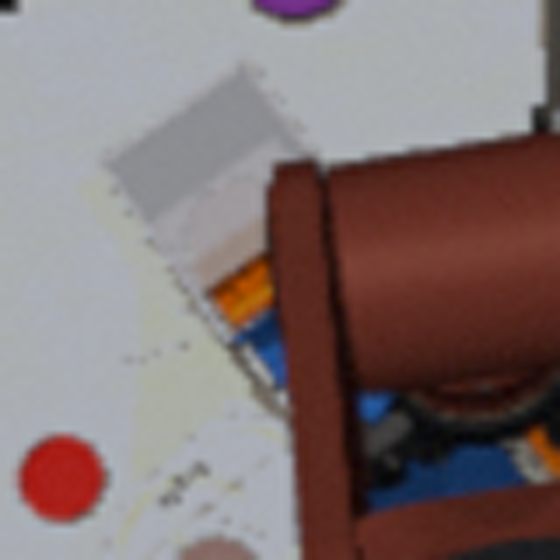

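```bash
python3 - <<'E'
import cv2,numpy as np
from h import *
a=cv2.imread("pics/top0.png")[165:245,180:260]; b=cv2.imread("pics/t5.png"); a=cv2.resize(a,None,fx=7,fy=7,interpolation=cv2.INTER_CUBIC)
c=np.hstack([x[40:340,80:340] for x in(a,b)]).astype(float)
c=np.clip((c-110)*2.2,0,255).astype(np.uint8); cv2.imwrite("pics/cmp.png",cv2.resize(c,None,fx=1.5,fy=1.5))
for (x,y,z) in [(41,0,6+15),(30,0,85),(40,0,40)]:
    p=[(proj("top",W(x+dx,y+dy,z))[0]-[180,165]+.5)*7 for dx,dy in((0,0),(30,0),(-30,0),(0,30),(0,-30))]; print((x,y,z),[((q-[80,40])*1.5+[390,0]).round().tolist() for q in p])
E
```

```text
(41, 0, 21) [[674.0, 311.0], [619.0, 236.0], [729.0, 386.0], [596.0, 367.0], [752.0, 255.0]]
(30, 0, 85) [[670.0, 294.0], [612.0, 215.0], [729.0, 373.0], [587.0, 353.0], [753.0, 235.0]]
(40, 0, 40) [[669.0, 300.0], [613.0, 224.0], [725.0, 377.0], [589.0, 357.0], [748.0, 244.0]]
```

View pics/cmp.png

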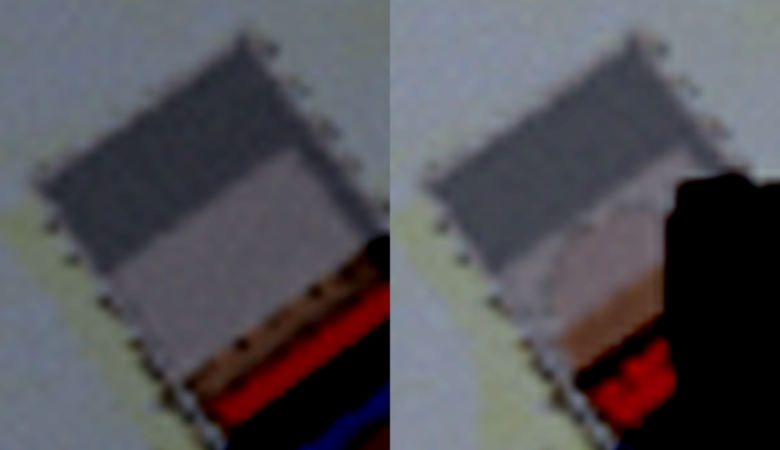

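Through the clear roof the dish disc shows at about (643, 295) in the stretched crop. That is consistent with it lying on the well floor at bin (51, 5): against the end wall, and outside the lane's limits if it were still at deck height. Now I let the flap shut.

```bash
python3 - <<'E'
from h import *
manip.move_l(W(-88,YT,235),max_speed=.09); s=state(); print(s["t"],s["force"])
a=np.arctan2(*W(-80,YT,0)[[1,0]]); 
manip.reach(np.r_[.40*np.cos(a),.40*np.sin(a),.28],ORI)
q=state()["joints"].copy(); q[0]-=1.0; manip.goto_joints(q)
s=state(); print(s["t"],s["position"],s["force"])
snap("side","s6.png",(165,325,165,285),5); t=snap("top","t6.png",(180,310,165,265),6)
cv2.imwrite("pics/t6full.png",t)
E
```

```text
13.325 [-0.03468748  0.33102941 -0.85404693]
15.3167 [ 0.33697548 -0.21595951  0.27994378] [-0.69896539  0.09621795  0.1790037 ]
```

View pics/s6.png

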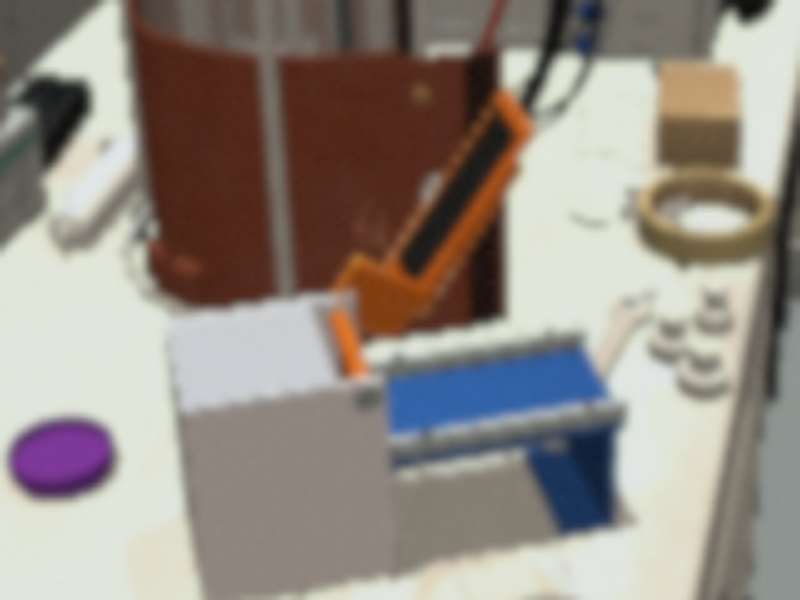

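View pics/t6.png

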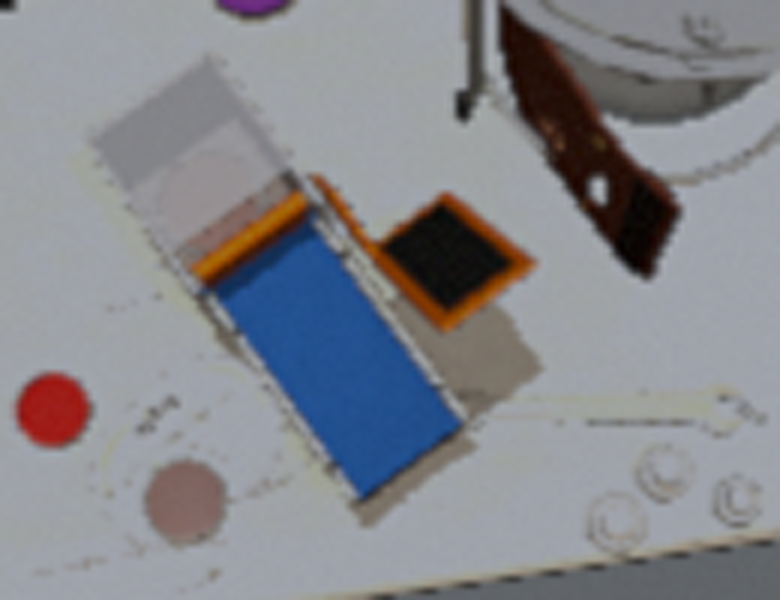

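The flap is shut: the paddle is back at (450, 260) in the top crop, as it was at the start. The lane is empty, the dish disc shows in the well at (205, 190), and the other things are where they were.

```bash
python3 - <<'E'
from h import *
order.hand_in(); print(state()["t"])
E
```

```text
the job is handed in; nothing more can be done
the job is handed in; nothing more can be done
```

The dish is in the bin and the flap has shut behind it. I handed the job in at about 15.4 s on the robot's clock, under the 40 s limit.

**What I did:** One fingertip pressed the paddle down to hold the flap open. With it held, the other fingertip, 5.5 mm above the deck, pushed the dish under the leaf. I slid back along the paddle with the flap still held, saw the dish down in the well, and only then lifted off and moved the arm clear.

**Last checks:**
- **Lane and dish:** The last pictures show the lane empty. The dish shows through the clear roof on the well floor, off-centre towards the end wall.
- **Flap and bystanders:** The paddle is back at its starting position, so the flap is closed. The look-alike dishes, plugs, tape roll and carton look unmoved. The bottle was outside the last close-ups, so I did not check it again; the arm never worked near it.
- **Forces:** The highest tool force I read was about 6 N, and no force stop tripped during the push.
- **Disagreement:** The two cameras put the bin about 5 mm apart across the lane, more than the stated 2 mm calibration. I shifted my estimate towards the side camera's by 1.5 mm and found the deck height by touch.

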